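# Fold and pack the growth-room measuring kit

### The job

Pack the measuring kit: shut the lid of the grey logger box and fold the yellow angle rule fully closed, then lay each in its own blue-floored cut-out in the orange case on the slanted shelf, right side up and down flat on the cut-out's floor. Lower them in, do not drop them, let go, and leave the pot, the jar and the round steel lid where they stand.

Things in the scene. Friction and masses are not known exactly. Their poses are not given: they have to be found in the camera images.
- logger: Loose grey data-logger box standing on the bench, 0.4 to 0.6 kg, 150 (x) x 64 (y) x 38 mm base plus a 14 mm thick lid; 52 mm high when shut. Origin: centre of the underside of the base; x along its length, z up out of the box. The lid's hinge axis runs along x at y = +32 mm, z = 38 mm.
- logger_lid (a joint): Angle of the logger's lid (rad): 0 shut (lid level on the base), 1.57 lid standing upright above the hinge side, up to 2.0 leaning outwards (+y of the logger). Friction hinge (0.03 N m): the lid stays where it is left, about 1 N at its free edge swings it, and there is no catch. The lid is 150 x 64 x 14 mm.
- lid_edge (a point): Point on the logger's lid: middle of the free long edge, on the lid's outer (top) face, 64 mm from the hinge line and 14 mm off it; shut, it is at y = -32, z = 52 mm in the logger's frame.
- rule: Loose yellow two-leg angle rule lying flat on the bench, about 0.2 kg: two box-section legs 165 mm long, 16 mm wide, 22 mm high, joined by a black friction hub of 34 mm diameter and 24 mm height. Folded: 186 (x) x 34 (y) x 22 mm, legs side by side with a 2 mm gap. Origin: centre of the underside of the folded outline. The hub's vertical axis is at x = -76 mm, y = 0; the body's own leg runs along +x at y = -9 mm and ends at x = +93 mm.
- rule_leg (a joint): Angle between the rule's legs (rad): 0 folded, legs parallel; it grows as the other leg (at y = +9 mm when folded) swings about the hub's z axis towards the rule's +y. Friction hub (0.04 N m) without a catch: it stays where it is left. Squeezing both legs together from their outer sides, e.g. 50 mm from the hub's axis (64 mm over the legs at 0.65 rad), folds it.
- leg_tip (a point): Far end of the rule's swinging leg, on the leg's centre line at half its height, 169 mm from the hub's axis.
- case: Orange instrument case 226 (x) x 264 (y) x 68 mm, fixed on a slanted chrome wire shelf, sloping about 24 degrees, its low side towards the left and the robot; its lid lies open on its -y side. Origin: centre of the shell's underside; x points up the slope, z square out of the foam. The black foam's top is at z = 64 mm, the shell's rim at 68 mm.
- logger_pocket (a point): Centre of the floor of the logger's cut-out, with the case's axes: 156 (x) x 70 (y) mm, 44 mm deep below the foam's top, so the box goes in only with its lid shut. Either way round will do. At its middle a finger recess of the same depth, 70 mm long in x, reaches to 62 mm either side of the centre line.
- rule_pocket (a point): Centre of the floor of the folded rule's cut-out, with the case's axes: 194 (x) x 40 (y) mm, 16 mm deep below the foam's top. Either way round will do. At its middle a finger recess 70 mm long in x, 28 mm deep below the foam's top, reaches to 53 mm either side of the centre line.
- chamber_lid: Bystander: loose round steel chamber lid with a blue gasket, 176 mm across, 19 mm high. Origin under its centre.
- pot: Bystander: loose terracotta pot with a seedling, 84 mm across, about 100 mm high. Origin under its centre.
- jar: Bystander: loose jar, 52 mm across, 85 mm high. Origin under its centre.
Not all that is in view belongs to the job. Of the things like the rule, leave any that is pink or turquoise; of the rest the larger one is meant.

How it is judged:
At the end, for the whole second after the job is handed in: Logger lid and rule both shut to within 0.09 rad (5 degrees); the logger rests in the logger cut-out and the rule in the rule cut-out, each within 7 mm (8 mm along the rule) of the cut-out's centre, its underside within 4 mm of the floor, lying flat within 0.06 rad, right side up, and at rest (value of joint each of logger_lid, rule_leg below 0.09 rad and x of logger in the frame of logger_pocket between -0.007 and 0.007 m and y of logger in the frame of logger_pocket between -0.007 and 0.007 m and z of logger in the frame of logger_pocket below 0.004 m and angle between the z axis of each of logger, rule and the z axis of case, either way round below 0.06 rad and angle between each of logger, rule's own z axis and vertical below 0.8 rad and x of rule in the frame of rule_pocket between -0.008 and 0.008 m and y of rule in the frame of rule_pocket between -0.007 and 0.007 m and z of rule in the frame of rule_pocket below 0.004 m and linear speed of each of logger, rule below 0.02 m/s); the robot touches nothing.
It fails at once if the logger is dropped or thrown: it moves faster than 0.7 m/s out of the fingers' touch (a free fall of about 25 mm) (linear speed of logger above 0.7 m/s and contact force between the fingers and logger below 0.1 N).
It fails at once if the rule is dropped or thrown: it moves faster than 0.7 m/s out of the fingers' touch (a free fall of about 25 mm) (linear speed of rule above 0.7 m/s and contact force between the fingers and rule below 0.1 N).
It fails at once if the pot is moved more than 25 mm or tipped over (distance of pot from where it was at the start of the episode above 0.025 m or angle between pot's own z axis and vertical above 0.4 rad).
It fails at once if the jar is moved more than 25 mm or tipped over (distance of jar from where it was at the start of the episode above 0.025 m or angle between jar's own z axis and vertical above 0.4 rad).
It fails at once if the round steel lid is moved more than 25 mm (distance of chamber_lid from where it was at the start of the episode above 0.025 m).
It also fails if it takes over 70 s, if anything falls off the work surface, if the arm or the gripper's body presses on something with over 40 N, if the wrist force passes 120 N, or if a joint passes its speed limit or range.

### The arm

A 6-joint arm with a two-finger parallel gripper is mounted at the origin on the work surface. World frame = base frame: x ahead of the robot, y to its left, z up, the work surface at z = 0. Lengths are in m, angles in rad, forces in N, time in s.
With the tool pointing down it reaches from about 0.325 to 0.775 m from the base axis. Payload 5.5 kg.
Tool frame: the origin (TCP) lies at the very end of the fingers, on their centre line; the grasp point (between the pads) lies 19 mm behind it; z points along the fingers, y is the direction in which the jaws open and shut (so a half turn about z gives the same grasp; the last joint's range is limited). The gripper opens to 88 mm and grips with 3 to 60 N. Pads are 20 mm wide; open, the fingers measure 115 mm over their backs; the gripper's body (75 mm by 178 mm) begins 61 mm behind the grasp point.
Start: joints at [1.283, 0.091, 1.231, -0, 1.82, -0.057], TCP at [0.137, 0.584, 0.2] pointing down, gripper open.
Joint ranges: [-2.87, 2.87], [-0.86, 2.18], [0.17, 2.46], [-1.51, 4.65], [0.06, 2.69], [-2.65, 2.65]. Speed limits (rad/s): [2.57, 2.57, 3.01, 3.14, 3.14, 3.14].

### API

Orientations are given as a 3x3 rotation matrix whose columns are the frame's x, y, z axes.
In Python, from cell import arm, claw, solve_ik, get_image, readout gives the robot as it stands. The module is installed in compiled form; this text tells all that it offers. Calls block until the motion is done:
- arm.move_pose(position, orientation): joint-space move of the TCP to a pose.
- arm.line_to(position, rotation=None, vel=0.15, threshold=None): straight line of the TCP; rotation=None keeps the orientation; vel is the mean speed in m/s. With threshold (N) it stops when the force on the tool has changed by that much, and returns True; else False.
- arm.set_joints(angles): joint-space move.
- claw.gripper_to(opening, f_grip=None): opening from 0.0 (shut) to 1.0 (fully open); f_grip is the grip in N (None keeps the last); returns when the fingers have stopped.
- arm.sleep(seconds).
- solve_ik(position, orientation): joint angles nearest the present ones, or None.
- get_image(name): name is "scene" or "top" or "wrist"; returns a dict with "color" (400x640x3 uint8, red, green, blue), "vertical_fov" (degrees; the focal length in pixels is half the picture's height over the tangent of half this angle, whatever the lens; pixels are square), "cx", "cy" (the principal point, pixels), "eye" and "orientation" of the camera in the world; the wrist camera has in their place "tool_from_camera" (4x4, takes a point from camera to tool coordinates, whose origin is the TCP and whose axes are the flange's). Camera axes: x right, y down, z forward; pixel columns grow to the right and rows downward; lengths in m; the calibration is good to about 2 mm. A picture is of the moment at which its call begins: read the wrist's pose just before it. There is no depth.
A pose or a line that the arm cannot do raises arm.PlanningError and nothing moves.
- arm.finish_job(): hands the job in, once; it reports no verdict.
Readings, each from a call of its own:
- readout.read_time_s(): time.
- readout.read_joint_positions(): joint angles.
- readout.read_joint_velocities(): joint speeds.
- readout.read_joint_torque(): joint torques, N m.
- readout.read_position(): TCP position.
- readout.read_tcp_rot(): TCP orientation.
- readout.read_ft_force(): force on the tool from outside, world axes, zero at the start.
- readout.read_ft_torque(): the same for the moment, N m.
- readout.read_grip_width(): opening from 0.0 (shut) to 1.0 (fully open).
Only numpy, scipy, OpenCV 4.12 (cv2) and the standard library are available. Lean on these libraries where they do the work, as an engineer would, in place of code of your own. Each camera call takes 0.05 s, during which the arm holds its last target. There are 200 camera calls.

## Working session

There is one attempt and no reset: what is moved stays moved. The work goes in short steps, each a Python script; the robot and the scene stay as the last script left them, time stands still between calls to the robot, and variables do not carry over. Pictures are saved under pics/ and viewed, about 8 in all and at most 12, crops included, and the job is handed in when it is done.

```bash
mkdir -p pics; ls; python3 - <<'E'
from cell import *
import cv2,numpy as np
for n in("scene","top"):
    d=get_image(n);cv2.imwrite(f"pics/{n}0.png",d["color"][:,:,::-1])
    print(n,d["vertical_fov"],d["cx"],d["cy"],d["eye"],np.round(d["orientation"],4).tolist())
d=get_image("wrist");print(d["vertical_fov"],d["cx"],d["cy"],d["tool_from_camera"]);print(readout.read_time_s())
E
```

```text
pics
scene 50.361522667965396 320.3840470963815 197.81185293665666 [ 1.28379439 -0.01529798  1.17608442] [[0.1392, 0.7925, -0.5937], [0.9902, -0.1155, 0.078], [-0.0068, -0.5988, -0.8009]]
top 46.00459747287164 318.8458632749314 201.12365305274537 [0.43635736 0.07037812 1.3647974 ] [[-0.005, -0.9977, 0.0679], [-1.0, 0.005, 0.0003], [-0.0006, -0.0679, -0.9977]]
67.76282532855907 325.1476912933047 196.11826304237147 [[-4.84237410e-04 -9.57294969e-01 -2.89112623e-01  7.99454421e-02]
 [ 9.99999803e-01 -3.48291355e-04 -5.21664368e-04 -5.67653555e-04]
 [ 3.98691248e-04 -2.89112818e-01  9.57294949e-01 -1.85736908e-01]
 [ 0.00000000e+00  0.00000000e+00  0.00000000e+00  1.00000000e+00]]
0.15
```

View pics/scene0.png

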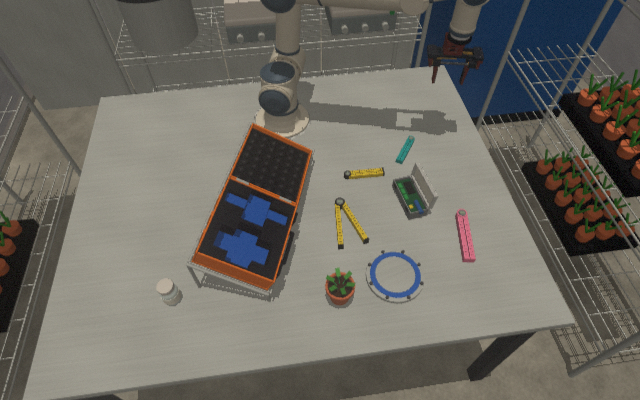

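View pics/top0.png

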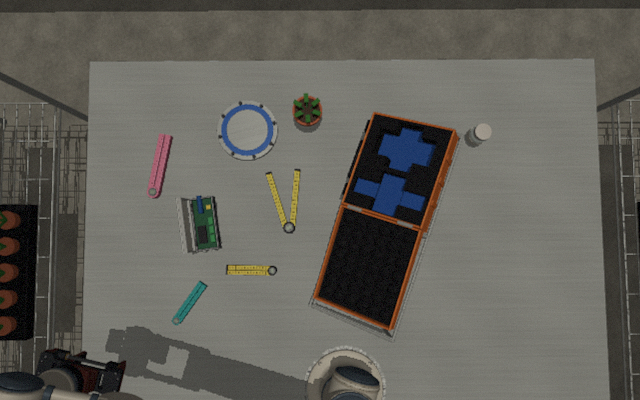

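The scene shows the open yellow V (top ≈ (290,200)) and a small folded yellow one (250,270). There are also pink (160,165) and turquoise (190,303) decoys. The larger yellow one, the V, is meant. I'll confirm that in a crop.

```bash
python3 - <<'E'
import cv2,numpy as np
a=cv2.imread("pics/top0.png")
c1=cv2.resize(a[155:285,170:310],None,fx=4,fy=4,interpolation=cv2.INTER_CUBIC)
cv2.imwrite("pics/c1.png",c1)
c2=cv2.resize(a[105:235,330:470],None,fx=4.5,fy=4.5,interpolation=cv2.INTER_CUBIC)
cv2.imwrite("pics/c2.png",np.clip(c2*1.6,0,255).astype('uint8'))
E
```

```text
(no output)
```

View pics/c1.png

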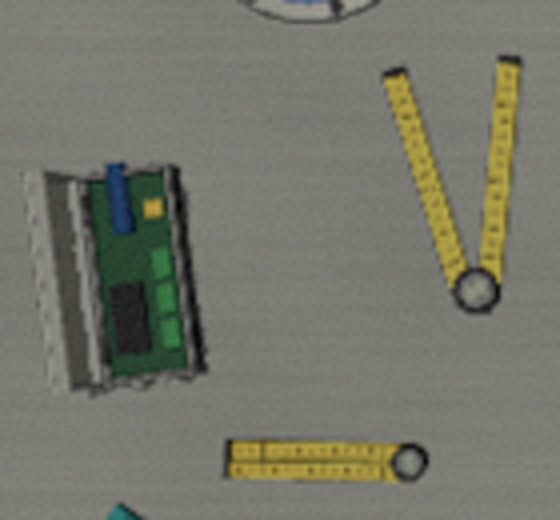

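View pics/c2.png

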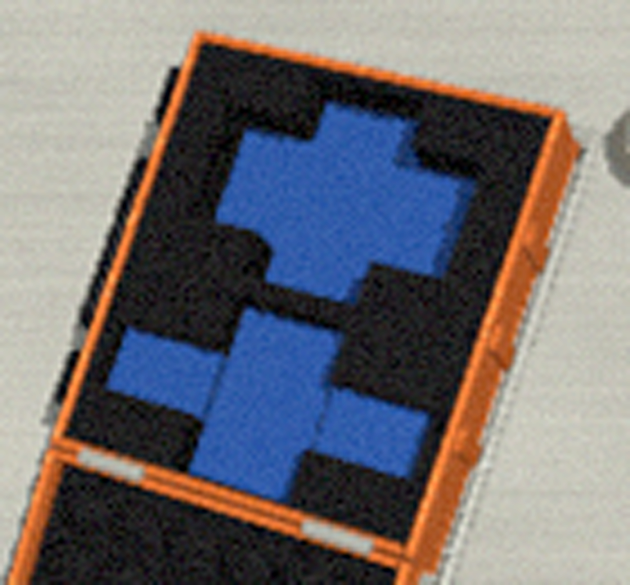

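The V is 57 px long in the crop against about 45 px for the small folded rule, so the V is the one meant. The logger's lid is on its left (world +y side) and stands roughly upright. Next I'll compute coarse poses.

```bash
cat > h.py <<'E'
import numpy as np, cv2, json
from scipy.optimize import least_squares
from scipy.spatial.transform import Rotation as Rn
from cell import arm,claw,solve_ik,get_image,readout
TOP=dict(f=200/np.tan(np.radians(46.00459747287164/2)),c=(318.8458632749314,201.12365305274537),eye=np.array([0.43635736,0.07037812,1.3647974]),R=np.array([[-0.005,-0.9977,0.0679],[-1.0,0.005,0.0003],[-0.0006,-0.0679,-0.9977]]))
def proj(C,P):
    q=(np.atleast_2d(P)-C['eye'])@C['R']
    return q[:,:2]/q[:,2:]*C['f']+np.array(C['c'])
def back(C,px,z):
    px=np.atleast_2d(px); d=np.c_[(px-np.array(C['c']))/C['f'],np.ones(len(px))]@np.array(C['R']).T
    return C['eye']+d*((z-C['eye'][2])/d[:,2])[:,None]
def wrist(name):
    p=np.array(readout.read_position());R=np.array(readout.read_tcp_rot());d=get_image("wrist")
    T=np.array(d["tool_from_camera"])
    C=dict(f=200/np.tan(np.radians(d["vertical_fov"]/2)),c=(d["cx"],d["cy"]),eye=p+R@T[:3,3],R=R@T[:3,:3])
    cv2.imwrite(f"pics/{name}.png",d["color"][:,:,::-1])
    json.dump({k:np.array(v).tolist() for k,v in C.items()},open(f"pics/{name}.json","w")); return C
def load(name):
    C=json.load(open(f"pics/{name}.json"));return {k:np.array(v) for k,v in C.items()}
def down(a): # tool z down, tool y (jaw) along world angle a
    y=np.array([np.cos(a),np.sin(a),0]);z=np.array([0,0,-1.]);return np.c_[np.cross(y,z),y,z]
CASE_RIM=np.array([[-113,132,68],[113,132,68],[113,-132,68],[-113,-132,68]])/1e3
def fitpose(obs,x0): # obs: list of (C, pts_local, px)
    def r(v):
        R=Rn.from_rotvec(v[3:]).as_matrix();return np.concatenate([(proj(C,P@R.T+v[:3])-px).ravel()*w for C,P,px,w in obs])
    s=least_squares(r,x0,loss='soft_l1');return s.x,s.fun
E
python3 - <<'E'
from h import *
c1=lambda p:np.array(p)/4+[170,155]-.4
c2=lambda p:np.array(p)/4.5+[330,105]-.4
print("rule hub,tips",back(TOP,c1([[478,290],[396,72],[509,60]]),0.022).round(3).tolist())
print("small",back(TOP,c1([[410,462],[228,458]]),0.02).round(3).tolist())
print("log base R-near,R-far,L-near(z .038)",back(TOP,c1([[205,372],[175,167],[98,390],[75,180]]),0.038).round(3).tolist())
print("lidtop",back(TOP,c1([[28,172],[60,390]]),0.1).round(3).tolist())
print("pot,lid",back(TOP,[[307,112],[248,130]],0.05).round(3).tolist(), back(TOP,[[481,131]],.08).round(3))
px=c2([[198,33],[565,112],[410,560],[50,455]])
x=np.array([-np.cos(.42)*.21,-np.cos(.42)*.977,np.sin(.42)]);x/=np.linalg.norm(x);y=np.array([.977,-.21,0]);y/=np.linalg.norm(y);z=np.cross(x,y);
v,f=fitpose([(TOP,CASE_RIM,px,1)],np.r_[.53,-.15,.1,Rn.from_matrix(np.c_[x,y,z]).as_rotvec()])
R=Rn.from_rotvec(v[3:]).as_matrix();print(v[:3],R.round(3),f.round(2))
for q in ([0.3,0.1],):pass
E
```

```text
rule hub,tips [[0.454, 0.156, 0.022], [0.61, 0.215, 0.022], [0.619, 0.133, 0.022]]
small [[0.333, 0.204, 0.02], [0.336, 0.333, 0.02]]
log base R-near,R-far,L-near(z .038) [[0.397, 0.346, 0.038], [0.542, 0.369, 0.038], [0.385, 0.421, 0.038], [0.533, 0.439, 0.038]]
lidtop [[0.534, 0.454, 0.1], [0.388, 0.43, 0.1]]
pot,lid [[0.779, 0.103, 0.05], [0.728, 0.27, 0.05]] [[ 0.716 -0.378  0.08 ]]
[ 0.5916226  -0.15631563  0.10173309] [[-0.304  0.94   0.153]
 [-0.841 -0.341  0.421]
 [ 0.447 -0.001  0.894]] [-0.24  0.63  0.02 -0.37  0.11  0.69  0.09 -1.22]
```

```bash
python3 - <<'E'
from h import *
for a in (np.pi/2,-np.pi/2):
  print(a,[None if (q:=solve_ik(p,down(a))) is None else np.round(q,2).tolist() for p in ([.47,.28,.24],[.56,-.16,.33],[.47,.39,.01])])
x=np.array([-.31,-.85,.43]);x/=np.linalg.norm(x);y=np.array([.94,-.342,0]);z=np.cross(x,y)
for s in (1,-1):
  Rt=np.c_[-s*x,s*y,-z];print(s,np.linalg.det(Rt),[None if (q:=solve_ik(p,Rt)) is None else np.round(q,2).tolist() for p in ([.66,-.15,.17],[.66,-.15,.3],[.53,-.13,.2])])
a=-np.pi/2 if solve_ik([.47,.28,.24],down(-np.pi/2)) is not None else np.pi/2
arm.move_pose([.47,.28,.24],down(a));wrist("w1")
arm.move_pose([.56,-.16,.33],down(a));wrist("w2");print(a,readout.read_time_s())
E
```

```text
1.5707963267948966 [[0.48, -0.04, 1.29, -0.0, 1.89, -1.1], [-0.34, 0.11, 0.97, -0.0, 2.06, -1.91], [0.64, 0.16, 1.49, -0.0, 1.49, -0.93]]
-1.5707963267948966 [[0.48, -0.04, 1.29, -0.0, 1.89, 2.05], [-0.34, 0.11, 0.97, -0.0, 2.06, 1.23], [0.64, 0.16, 1.49, -0.0, 1.49, 2.21]]
1 1.0005635117090184 [[-0.05, 0.41, 0.98, -0.44, 1.87, 0.2], [-0.05, 0.46, 0.68, -0.49, 2.09, 0.07], [-0.02, 0.05, 1.34, -0.44, 1.88, 0.22]]
-1 1.0005635117090184 [None, None, None]
-1.5707963267948966 3.75
```

View pics/w1.png

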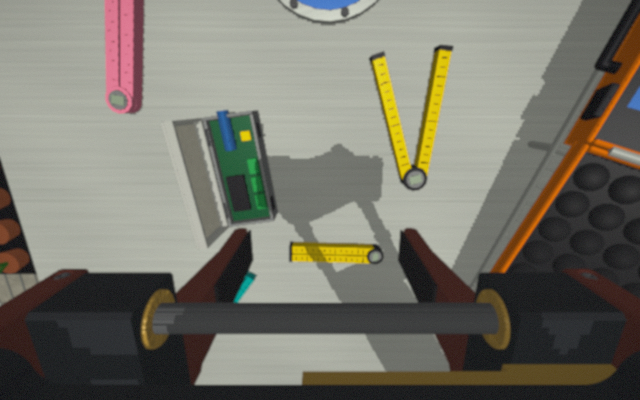

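View pics/w2.png

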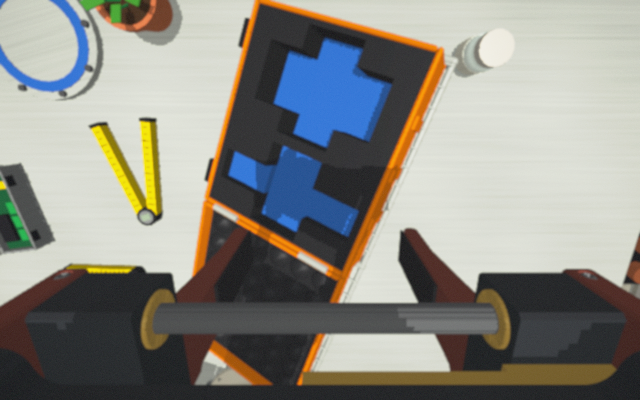

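```bash
python3 - <<'E'
import cv2,numpy as np
a=cv2.imread("pics/w1.png")[35:255,150:470];cv2.imwrite("pics/w1c.png",cv2.resize(a,None,fx=2.5,fy=2.5,interpolation=cv2.INTER_CUBIC))
a=cv2.imread("pics/w2.png")[0:290,195:465];b=cv2.resize(a,None,fx=2,fy=2,interpolation=cv2.INTER_CUBIC)
cv2.imwrite("pics/w2c.png",(255*(b/255.)**.7).astype('uint8'))
E
```

```text
(no output)
```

View pics/w1c.png

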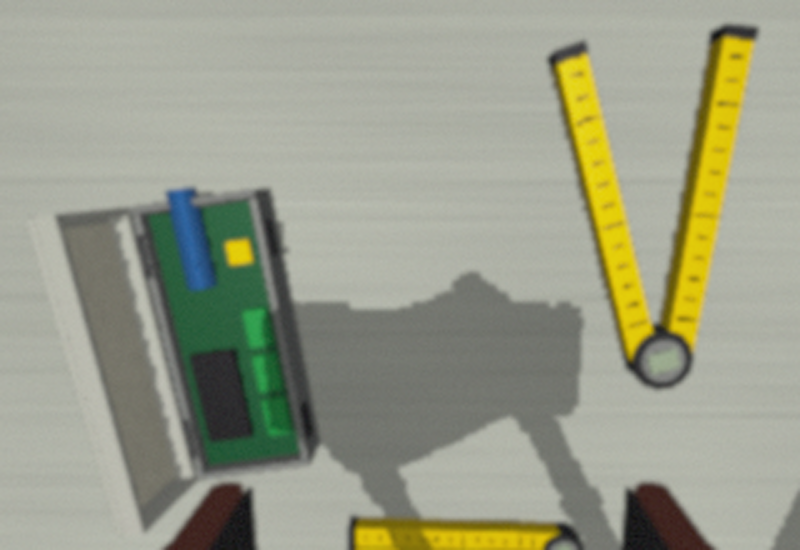

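View pics/w2c.png

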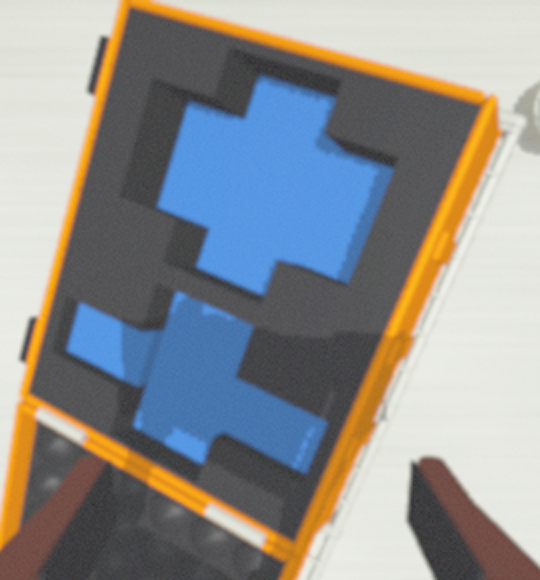

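```bash
cat > fit.py <<'E'
from h import *
c1=lambda p:np.array(p)/4+[170,155]-.4
c2=lambda p:np.array(p)/4.5+[330,105]-.4
w1=load("w1");w2=load("w2")
e1=lambda p:np.array(p)/2.5+[150,35]-.3
e2=lambda p:np.array(p)/2+[195,0]-.25
rimpx=[[127,0],[493,98],[290,550],[24,400]]
L=np.array([[-78,35,20,188,100],[-78,-35,20,157,206],[-35,62,20,258,75],[-35,-62,20,197,268],[78,35,64,397,160],[78,-35,64,348,284],[35,-62,64,265,297],[35,62,64,341,83],[-35,-62,64,165,264],[-78,35,64,152,80],[-78,-35,64,122,198],[-35,62,64,232,50]],float)
U=np.array([[-97,20,48,80,301],[-97,-20,48,66,350],[-35,53,36,176,291],[97,20,64,328,420],[97,-20,64,305,474],[35,-53,64,207,463],[35,53,64,254,322],[-35,-53,36,135,428]],float)
def r(v,full=False):
    R=Rn.from_rotvec(v[3:6]).as_matrix();t=v[:3]
    f=lambda C,P,px:(proj(C,P@R.T+t)-px)
    o=[f(w2,CASE_RIM,e2(rimpx)),f(TOP,CASE_RIM,c2([[198,33],[565,112],[410,560],[50,455]]))*1.5,
     f(w2,L[:,:3]/1e3+[v[6],v[7],0],e2(L[:,3:])),f(w2,U[:,:3]/1e3+[v[8],v[9],0],e2(U[:,3:]))]
    return o if full else np.concatenate(o).ravel()
R0=np.array([[-.3,.94,.15],[-.84,-.34,.42],[.447,0,.894]])
s=least_squares(r,np.r_[.59,-.156,.1,Rn.from_matrix(R0).as_rotvec(),0,.05,0,-.06],loss='soft_l1')
R=Rn.from_rotvec(s.x[3:6]).as_matrix();print("case",s.x[:3].round(4),R.round(3).tolist(),"pockets",s.x[6:].round(4),"slope",np.degrees(np.arccos(R[2,2])))
for o in r(s.x,True):print(o.round(1).tolist())
lp=s.x[:3]+R@[s.x[6],s.x[7],.020];rp=s.x[:3]+R@[s.x[8],s.x[9],.048];print("lp",lp.round(4),"rp",rp.round(4))
lpx=e1([[268,190],[303,460],[122,212],[195,475]]);P=np.array([[75,-32,38],[-75,-32,38],[75,32,38],[-75,32,38]])/1e3
def g(v):
    x,y,a,th=v;Rz=Rn.from_euler('z',a).as_matrix()
    lid=np.array([[s_*.075,.032-.064*np.cos(th),.038+.064*np.sin(th)] for s_ in(1,-1)])
    return (proj(w1,np.r_[P,lid]@Rz.T+[x,y,0])-np.r_[lpx,e1([[58,215],[140,530]])]).ravel()
q=least_squares(g,[.46,.39,.16,1.7],loss='soft_l1');print("logger",q.x.round(4),q.fun.round(1))
hub=back(w1,e1([[662,360]]),.024)[0];tl=back(w1,e1([[567,49]]),.022)[0];tr=back(w1,e1([[736,29]]),.022)[0]
print("hub",hub.round(4),tl.round(4),tr.round(4),np.linalg.norm(tl-hub),np.linalg.norm(tr-hub))
a=lambda t:np.arctan2(*(t-hub)[[1,0]]);d=np.arctan2(9,168.7)
print("yaw own",a(tr)+d,"swing",a(tl)-d,"open",a(tl)-a(tr)-2*d)
json.dump(dict(case=s.x[:3].tolist(),R=R.tolist(),lp=lp.tolist(),rp=rp.tolist(),log=q.x.tolist(),hub=hub.tolist(),own=a(tr)+d,sw=a(tl)-d),open("est.json","w"))
E
python3 fit.py
```

```text
case [ 0.5934 -0.1546  0.0906] [[-0.304, 0.943, 0.133], [-0.874, -0.331, 0.355], [0.379, -0.009, 0.925]] pockets [-0.0002  0.0596 -0.0015 -0.0709] slope 22.27798481576184
[[-3.8, -1.3], [0.2, 0.4], [6.8, -0.1], [-2.4, -0.4]]
[[-1.8, 0.9], [0.1, 1.2], [2.8, 1.1], [0.2, -1.7]]
[[-0.1, 1.7], [0.4, 0.5], [-0.4, 1.3], [0.5, -1.4], [0.0, -1.6], [-0.1, -0.3], [-0.3, 2.2], [0.3, -0.3], [0.5, -1.5], [0.7, 0.4], [-0.1, -0.7], [-1.3, 0.3]]
[[1.0, -1.3], [1.0, 0.7], [1.3, -2.9], [-0.2, -1.4], [-0.8, 1.3], [-3.7, 7.8], [-0.1, 1.5], [0.0, -1.4]]
lp [ 0.6523 -0.167   0.1086] rp [ 0.5333 -0.1127  0.1351]
logger [0.4651 0.395  0.1218 1.6494] [-5.6 -0.3  1.   2.7  2.8 -2.7 -0.7  1.9 -0.4 -1.2  0.4  1. ]
hub [0.4526 0.1562 0.024 ] [0.6101 0.2165 0.022 ] [0.6192 0.1339 0.022 ] 0.16868855234150365 0.16808515455661943
yaw own -0.07973012283497347 swing 0.31244473728767946 open 0.3921748601226529
```

```bash
sed -i 's/\[\[268,190\],\[303,460\]/[[254,195],[303,460]/; s/\[35,-53,64,207,463\],//' fit.py
sed -i 's/^    o=\[f(w2,CASE_RIM,e2(rimpx))/    o=[f(w2,CASE_RIM[:2],e2(rimpx[:2]))*.5/; s/f(TOP,CASE_RIM,c2(\(.*\)))\*1.5,/f(TOP,CASE_RIM[:2],c2(\1)[:2])*1.5,/' fit.py; python3 fit.py
```

```text
case [ 0.5945 -0.1551  0.0905] [[-0.305, 0.943, 0.131], [-0.878, -0.332, 0.345], [0.369, -0.009, 0.929]] pockets [-0.0008  0.0583 -0.0022 -0.0731] slope 21.662805380805004
[[-1.7, -1.3], [0.8, -0.1]]
[[-1.3, 0.1], [0.9, 0.9]]
[[-0.5, 1.5], [-0.1, 0.3], [-0.6, 1.3], [0.2, -1.5], [0.3, -1.3], [0.2, -0.3], [-0.1, 2.2], [0.6, -0.0], [0.5, -1.5], [0.6, 0.3], [-0.3, -0.8], [-1.2, 0.3]]
[[0.4, -0.6], [0.4, 1.3], [0.9, -2.3], [-0.2, -0.9], [-0.7, 1.7], [-0.1, 2.3], [-0.4, -0.8]]
lp [ 0.6523 -0.1668  0.1082] rp [ 0.5324 -0.1124  0.135 ]
logger [0.4643 0.3959 0.124  1.6352] [-0.8 -1.7  0.5  3.2  2.  -2.  -1.2  2.4 -0.5 -0.5  0.5  1.5]
hub [0.4526 0.1562 0.024 ] [0.6101 0.2165 0.022 ] [0.6192 0.1339 0.022 ] 0.16868855234150365 0.16808515455661943
yaw own -0.07973012283497347 swing 0.31244473728767946 open 0.3921748601226529
```

```bash
python3 - <<'E'
from h import *
E=json.load(open("est.json"));R=np.array(E["R"]);Rt=np.c_[-R[:,0],R[:,1],-R[:,2]]
for k in (.08,.06,.04):
    p=np.array(E["case"])+R@[k,-.008,.064+.13]
    if solve_ik(p,Rt) is not None:
        arm.move_pose(p,Rt);wrist("w3");print(k,readout.read_time_s());break
a=cv2.imread("pics/w3.png")[0:330,100:580];cv2.imwrite("pics/w3c.png",(255*(cv2.resize(a,None,fx=1.65,fy=1.65,interpolation=cv2.INTER_CUBIC)/255.)**.7).astype('uint8'))
E
```

```text
0.08 4.875
```

View pics/w3c.png

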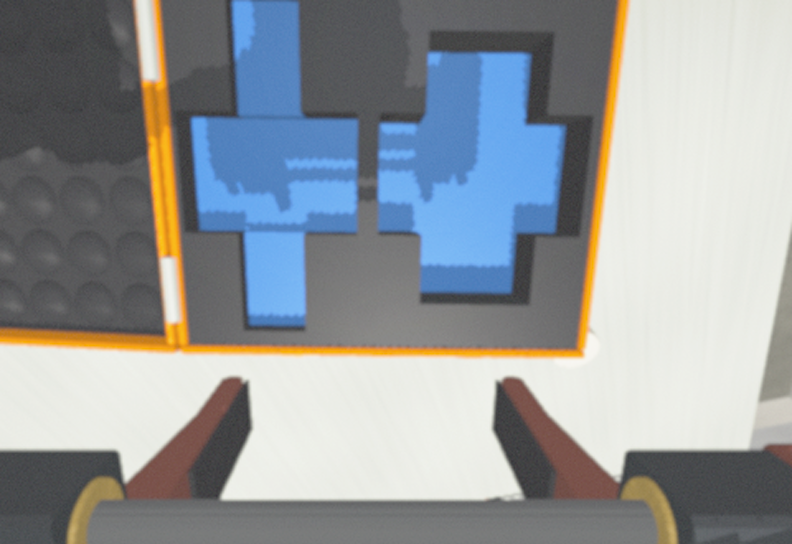

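```bash
python3 - <<'E'
s=open("fit.py").read()
s=s.replace("def r(v,full","""w3=load("w3");e3=lambda p:np.array(p)/1.65+[100,0]-.2
L3=np.array([[-78,35,64,553,33],[-78,-35,64,430,33],[78,35,64,529,303],[78,-35,64,420,301],[-35,62,64,592,118],[35,62,64,579,236],[-35,-62,64,378,121],[35,-62,64,378,233],[-78,35,20,530,52],[78,35,20,512,294],[-35,62,20,566,125],[35,62,20,556,233]],float)
U3=np.array([[97,20,64,305,327],[97,-20,64,243,328],[-35,-53,36,191,117],[35,-53,36,199,232],[-35,53,64,358,117],[35,53,64,358,232],[-35,20,64,300,112],[35,20,64,305,233]],float)
def r(v,full""",1)
s=s.replace("    return o if","    o+=[f(w3,CASE_RIM[1:3],e3([[584,356],[180,349]])),f(w3,L3[:,:3]/1e3+[v[6],v[7],0],e3(L3[:,3:])),f(w3,U3[:,:3]/1e3+[v[8],v[9],0],e3(U3[:,3:]))]\n    return o if",1)
open("fit.py","w").write(s)
E
python3 fit.py | grep -v yaw
```

```text
case [ 0.5937 -0.1538  0.0972] [[-0.307, 0.943, 0.13], [-0.867, -0.334, 0.37], [0.392, 0.001, 0.92]] pockets [ 0.0019  0.0596  0.0004 -0.0691] slope 23.098775333606042
[[-2.8, -1.7], [0.6, -0.4]]
[[-1.8, -0.2], [0.3, 0.3]]
[[0.4, 0.9], [0.6, 0.5], [0.6, 0.2], [0.7, -0.9], [1.6, -1.5], [0.5, 1.3], [-0.5, 3.6], [1.5, -1.3], [-0.1, -0.8], [0.4, -0.6], [-0.6, -0.7], [-1.1, -1.0]]
[[0.8, -1.9], [0.7, 0.3], [1.4, -3.4], [0.2, 0.1], [-0.7, 3.2], [-0.0, 1.7], [-0.2, -1.1]]
[[-0.5, -0.5], [-0.0, 2.0]]
[[0.2, -0.5], [-1.1, -0.7], [-0.3, 0.6], [-0.2, 1.4], [0.2, -1.8], [-0.4, 0.4], [0.8, -4.1], [0.2, 1.6], [-0.2, 0.6], [-0.9, -2.2], [-1.0, -0.2], [-1.5, -1.3]]
[[0.7, 1.0], [1.3, 0.2], [0.5, 0.3], [1.4, -2.1], [-1.4, -3.4], [-1.1, 0.6], [-0.5, -0.5], [-1.2, -0.2]]
lp [ 0.6519 -0.1679  0.1164] rp [ 0.5346 -0.1133  0.1415]
logger [0.4643 0.3959 0.124  1.6352] [-0.8 -1.7  0.5  3.2  2.  -2.  -1.2  2.4 -0.5 -0.5  0.5  1.5]
hub [0.4526 0.1562 0.024 ] [0.6101 0.2165 0.022 ] [0.6192 0.1339 0.022 ] 0.16868855234150365 0.16808515455661943
```

```bash
python3 - <<'E'
from h import *
E=json.load(open("est.json"));x,y,a,th=E["log"];Rz=Rn.from_euler('z',a).as_matrix()
W=lambda yy,zz:Rz@[0,yy,zz]+[x,y,0]
O=down(-np.pi/2+a)
claw.gripper_to(0.0,10)
arm.move_pose([.45,.3,.3],O)
arm.move_pose(W(.1,.2),O);arm.line_to(W(.1,.088),vel=.2)
r=.05
for t in (1.55,1.3,1.05,.8,.55,.3,.1):
    c=W(.032-r*np.cos(t)+.014*np.sin(t)+.012, .038+r*np.sin(t)+.014*np.cos(t)+(.003 if t<.9 else 0))
    arm.line_to(c,vel=.12)
print(np.round(readout.read_ft_force(),2))
h=arm.line_to(W(-.012,.0525),vel=.05,threshold=6);print(h,np.round(readout.read_ft_force(),2),readout.read_position())
if not h: h=arm.line_to(W(-.012,.047),vel=.03,threshold=6);print(h,np.round(readout.read_ft_force(),2),readout.read_position())
arm.line_to(W(-.012,.16),vel=.25)
claw.gripper_to(1.0)
arm.move_pose([x-.06,y-.07,.22],O);wrist("w4");print(readout.read_time_s())
a=cv2.imread("pics/w4.png")[0:290,:];cv2.imwrite("pics/w4c.png",cv2.resize(a,None,fx=1.25,fy=1.25,interpolation=cv2.INTER_CUBIC))
E
```

```text
[-0.35  0.47  0.47]
False [-0.36 -0.6   0.09] [0.46573401 0.38367805 0.05223592]
False [ 0.14 -0.21 -0.17] [0.46562807 0.38392998 0.04662048]
14.7667
```

View pics/w4c.png

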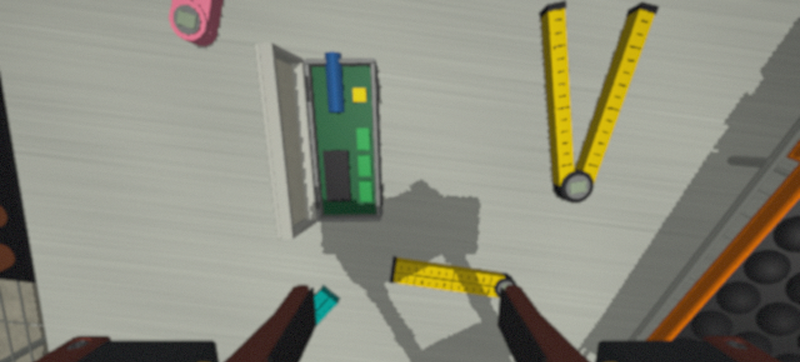

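```bash
cat > lf.py <<'E'
from h import *
def logfit(C,lpx,lidpx,x0):
    P=np.array([[75,-32,38],[-75,-32,38],[75,32,38],[-75,32,38]])/1e3
    def g(v):
        x,y,a,th=v;Rz=Rn.from_euler('z',a).as_matrix()
        lid=np.array([[s_*.075,.032-.064*np.cos(th),.038+.064*np.sin(th)] for s_ in(1,-1)])
        return (proj(C,np.r_[P,lid]@Rz.T+[x,y,0])-np.r_[lpx,lidpx]).ravel()
    q=least_squares(g,x0,loss='soft_l1');return q.x,q.fun
E
python3 - <<'E'
from lf import *
C=load("w4");e=lambda p:np.array(p)/1.25-.1
v,f=logfit(C,e([[377,62],[381,215],[304,62],[320,219]]),e([[271,45],[291,237]]),[.464,.39,.124,1.6]);print(v.round(4),f.round(1))
print(back(C,e([[576,185]]),.024),C['eye'])
# predicted px of closed lid path
a,b=cv2.imread("pics/w4.png"),0
E
```

```text
[0.4641 0.3918 0.1354 1.7121] [-0.5 -2.1  0.5  5.6  1.1 -1.4 -1.1  3.  -0.2 -0.6  0.2  2.3]
[[0.45388346 0.15709348 0.024     ]] [0.48262995 0.33503689 0.40688402]
```

```bash
python3 - <<'E'
from lf import *
x,y,a=.464,.393,.13;Rz=Rn.from_euler('z',a).as_matrix()
W=lambda yy,zz:Rz@[0,yy,zz]+[x,y,0]
O=down(-np.pi/2+a)
claw.gripper_to(0.0,10);print("grip",readout.read_grip_width())
def st(n):
    p=Rz.T@(np.array(readout.read_position())-[x,y,0]);im=get_image("top")["color"].astype(int)[190:255,175:225]
    g=((im[...,1]>im[...,0]+15)&(im[...,1]>im[...,2]+15)).sum();print(n,p.round(3),np.round(readout.read_ft_force(),2),"green",g)
arm.move_pose(W(.1,.17),O);arm.line_to(W(.1,.08),vel=.2);st("start")
for yy in (.07,.055,.04,.025,.01):
    arm.line_to(W(yy,.08),vel=.12);st(yy)
wrist("w5")
E
```

```text
grip 0.0023552990219146423
start [0.001 0.1   0.082] [ 0.6  -0.29  0.6 ] green 531
0.07 [0.001 0.07  0.082] [-0.12 -0.15 -0.09] green 430
0.055 [0.    0.055 0.08 ] [-0.92  0.14  0.07] green 374
0.04 [0.   0.04 0.08] [-0.3   0.49  0.25] green 362
0.025 [0.    0.025 0.08 ] [-0.63  0.2   0.08] green 203
0.01 [0.   0.01 0.08] [-0.55  0.47  0.46] green 192
```

View pics/w5.png

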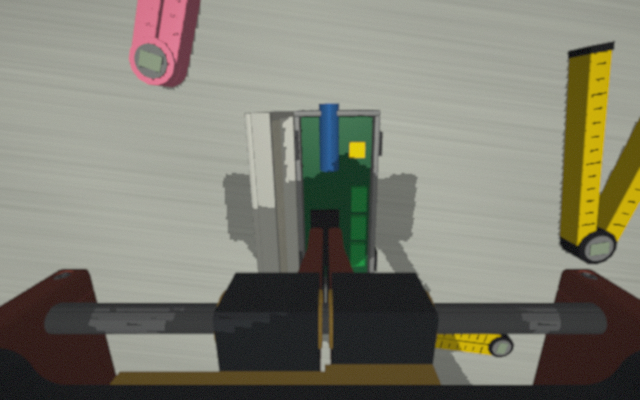

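```bash
python3 - <<'E'
from lf import *
x,y,a=.464,.393,.13;Rz=Rn.from_euler('z',a).as_matrix()
W=lambda xx,yy,zz:Rz@[xx,yy,zz]+[x,y,0]
arm.line_to(W(0,.01,.13),vel=.2)
def loc():return (Rz.T@(np.array(readout.read_position())-[x,y,0])).round(4)
for xx,yy in ((0,.045),):
    arm.line_to(W(xx,yy,.13),vel=.2);h=arm.line_to(W(xx,yy,.085),vel=.06,threshold=2.5);print(h,loc(),np.round(readout.read_ft_force(),2))
arm.line_to(W(0,.045,.13),vel=.2);d=wrist("w6")
a1,b1=cv2.imread("pics/w5.png"),cv2.imread("pics/w6.png")
for r in (130,160,190):print(b1[r,150:330:5].mean(1).astype(int).tolist())
print(readout.read_time_s())
E
```

```text
False [0.0002 0.0452 0.0855] [-0.1   0.41 -0.09]
[160, 163, 163, 164, 162, 163, 164, 162, 165, 162, 163, 161, 161, 163, 163, 161, 164, 163, 163, 162, 162, 163, 163, 164, 162, 162, 162, 161, 160, 161, 162, 164, 164, 172, 189, 195]
[165, 165, 168, 165, 162, 160, 161, 158, 161, 161, 162, 160, 163, 160, 161, 160, 160, 159, 160, 162, 162, 162, 162, 159, 162, 161, 163, 163, 165, 164, 167, 165, 166, 163, 177, 190]
[161, 163, 165, 166, 166, 165, 166, 165, 165, 164, 165, 165, 164, 165, 163, 163, 164, 164, 125, 105, 106, 104, 106, 111, 160, 133, 106, 108, 105, 108, 107, 109, 107, 110, 112, 113]
21.3583
```

```bash
python3 - <<'E'
from lf import *
x,y,a=.464,.393,.13;Rz=Rn.from_euler('z',a).as_matrix()
W=lambda xx,yy,zz:Rz@[xx,yy,zz]+[x,y,0]
h=arm.line_to(W(0,.045,.085),vel=.1,threshold=4);print(h)
p=np.array(readout.read_position());print(p, W(0,.045,.1))
out=[]
for n,s in (("scene",5),("top",5)):
    d=get_image(n);C=dict(f=200/np.tan(np.radians(d["vertical_fov"]/2)),c=(d["cx"],d["cy"]),eye=np.array(d["eye"]),R=np.array(d["orientation"]))
    im=d["color"][:,:,::-1];cv2.imwrite(f"pics/{n}7.png",im)
    u=proj(C,p)[0];u0=(u-[40,48]).astype(int);cr=cv2.resize(im[u0[1]:u0[1]+96,u0[0]:u0[0]+80],None,fx=5,fy=5,interpolation=cv2.INTER_CUBIC)
    def dot(P,c):
        q=((proj(C,P)[0]-u0)*5+2).astype(int);cv2.circle(cr,tuple(int(t) for t in q),3,c,1)
    dot(p,(0,0,255))
    for sx in(-.075,.075):
        dot(W(sx,.0415,.102),(255,0,255));dot(W(sx,-.032,.038),(0,255,255))
    out.append(cr)
cv2.imwrite("pics/cmp7.png",np.hstack(out))
E
```

```text
False
[0.45803435 0.43747433 0.08462881] [0.45816646 0.43762029 0.1       ]
```

View pics/cmp7.png

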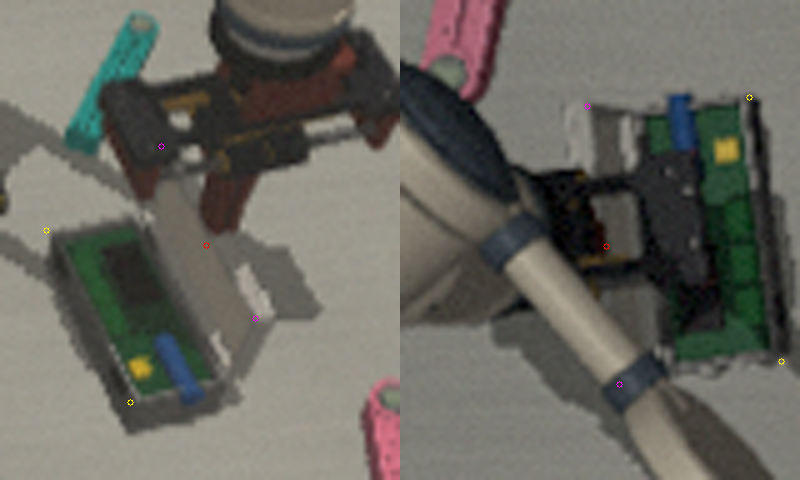

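```bash
python3 - <<'E'
from lf import *
x,y,a=.464,.393,.13;Rz=Rn.from_euler('z',a).as_matrix()
W=lambda xx,yy,zz:Rz@[xx,yy,zz]+[x,y,0]
loc=lambda:(Rz.T@(np.array(readout.read_position())-[x,y,0])).round(4)
print("here",loc(),np.round(readout.read_ft_force(),2))
arm.line_to(W(0,.045,.13),vel=.25);arm.line_to(W(0,-.03,.08),vel=.25)
h=arm.line_to(W(0,-.03,.025),vel=.05,threshold=4);print("base probe",h,loc(),np.round(readout.read_ft_force(),2))
arm.line_to(W(0,-.03,.13),vel=.3)
O=down(-np.pi/2+a)
arm.line_to(W(0,-.1,.13),vel=.4)
wrist("w8");print(readout.read_time_s())
C=load("w8")
im=cv2.imread("pics/w8.png")
def ring(P):
    u=proj(C,P)[0].astype(int);return u.tolist(),im[max(u[1]-1,0):u[1]+2,max(u[0]-1,0):u[0]+2].reshape(-1,3).mean(0).astype(int).tolist()
for th in (1.5,1.6,1.7,1.8,1.9):
    print(th,[ring(W(xx,.032-.06*np.cos(th),.038+.06*np.sin(th))) for xx in(0,.05)])
d=cv2.absdiff(cv2.imread("pics/w4.png"),cv2.imread("pics/w4.png"))
E
```

```text
here [0.0004 0.0453 0.086 ] [ 0.52 -0.05  0.8 ]
base probe False [ 0.0003 -0.0299  0.0256] [-0.63 -0.1   0.18]
25.025
1.5 [([156, 212], [104, 116, 117]), ([144, 147], [101, 112, 113])]
1.6 [([148, 212], [103, 114, 116]), ([136, 147], [105, 117, 118])]
1.7 [([141, 212], [93, 100, 100]), ([128, 147], [95, 102, 103])]
1.8 [([134, 212], [177, 188, 188]), ([121, 147], [176, 187, 186])]
1.9 [([128, 211], [176, 187, 186]), ([114, 147], [174, 185, 184])]
```

```bash
python3 - <<'E'
from lf import *
b=.116;hub=np.array([.453,.1566]);c=hub+.068*np.array([np.cos(b),np.sin(b)])
O=down(-np.pi/2+b)
claw.gripper_to(1.0,15)
arm.move_pose([*c,.10],O);h=arm.line_to([*c,.004],vel=.15,threshold=6);print(h,readout.read_position())
claw.gripper_to(0.0,15);print("grip mm",readout.read_grip_width()*88,np.round(readout.read_ft_force(),2),readout.read_time_s())
E
```

```text
False [0.52115588 0.16512178 0.00515107]
grip mm 0.8393308133695483 [-0.08 -0.01 -0.66] 29.15
```

```bash
python3 - <<'E'
from lf import *
C=wrist("w9");im=cv2.imread("pics/w9.png").astype(int)
m=(im[...,2]>110)&(im[...,1]>90)&(im[...,0]<70)
print("t",readout.read_time_s(),"yellow",m.sum())
for r in range(0,400,10):print(r,"".join("Y" if m[r,c:c+10].mean()>.3 else ("#" if im[r,c:c+10].mean()<60 else ".") for c in range(0,640,10)))
p=np.array(readout.read_position());print(proj(C,p),proj(C,[.453,.1566,.024]),proj(C,[[.6101,.2165,.022],[.6192,.1339,.022]]))
h=arm.line_to(p-[0,0,.008+p[2]],vel=.03,threshold=8);print(h,readout.read_position(),np.round(readout.read_ft_force(),2))
E
```

```text
t 29.2 yellow 10130
0 ................................................................
10 ................................................................
20 ................................................................
30 ................................................................
40 ................................................................
50 ................................................................
60 ................................................................
70 ................................................................
80 ........................#.Y.............##......................
90 ........................YYY............YYY......................
100 ........................YYY...........YYYY......................
110 ........................YYY...........YYY.......................
120 ........................YYYY..........YYY.......................
130 .........................YYY..........YYY.......................
140 .........................YYY.........YYYY.......................
150 .........................YYY.........YYY............
[... 1151 characters left out ...]
##.###########.#######....########
330 ###########......###############.####################..#########
340 ##########............##########.##########............#########
350 ###########...........##########.##########...........##########
360 ###########...........##########.##########...........##########
370 ###########...........##########......................##########
380 ############.........................................###########
390 ################################################################
[[324.52563504 228.56143809]] [[324.58104429 333.40201173]] [[245.36603872  74.28571605]
 [403.98834655  75.2801008 ]]
False [ 0.52039226  0.16443646 -0.0082635 ] [-0.21 -0.64 -0.34]
```

The fingers closed between the legs, with no contact on anything. In this picture the fingertips start about 15 rows lower than the TCP would project, so the real tips look roughly 20 mm short of the stated TCP. I'll probe the bench to measure that.

```bash
python3 - <<'E'
from lf import *
p=np.array(readout.read_position())
h=arm.line_to([p[0],p[1],-.045],vel=.03,threshold=4);q=np.array(readout.read_position());print(h,q,np.round(readout.read_ft_force(),2))
arm.line_to([q[0],q[1],q[2]+.004],vel=.1);print(readout.read_position(),np.round(readout.read_ft_force(),2),readout.read_time_s())
E
```

```text
True [ 0.52054811  0.16448168 -0.02273367] [-0.02  0.48  4.43]
[ 0.52066882  0.16455193 -0.01865706] [ 0.5   0.12 -0.29] 30.65
```

Bench contact came at z = −0.0227, so the real fingertips are about 22 mm short of the stated TCP along the tool. That explains every miss so far, and I'll include it from here on. Next I'll fold and grip the rule.

```bash
cat >> h.py <<'E'
D=.0222
E
python3 - <<'E'
from h import *
b=.116;hub=np.array([.453,.1566]);u=np.array([np.cos(b),np.sin(b)]);c=hub+.07*u
arm.line_to([*c,.012],vel=.25)
claw.gripper_to(1.0,20)
arm.line_to([*c,.003-D],vel=.15,threshold=8)
C=load("w9");im=cv2.imread("pics/w9.png").astype(int)
def yel(im):
    m=((im[...,2]>110)&(im[...,1]>90)&(im[...,0]<70)).astype(np.uint8);m[230:]=0;m=cv2.erode(m,np.ones((2,2)));return m
def far(C,m):
    P=back(C,np.argwhere(m)[:,::-1].astype(float),.022)[:,:2]-hub;s=P@u;return P,s
P,s=far(C,yel(im));ang=np.arctan2(P[:,1],P[:,0]);
for k in(ang>b,ang<b):print("open: far yellow r",np.percentile(np.linalg.norm(P[k],axis=1),99.7))
claw.gripper_to(0.0,20);print("grip mm",readout.read_grip_width()*88,np.round(readout.read_ft_force(),2))
C=wrist("w10");p=np.array(readout.read_position());m=yel(cv2.imread("pics/w10.png").astype(int))
P,s=far(C,m);print("tcp",p,"n",m.sum());v=np.array([-u[1],u[0]])
t=P-(p[:2]-hub);S=t@u;V=t@v
for lo in range(20,130,15):
    k=(S>lo/1e3)&(S<lo/1e3+.006)
    if k.any():print(lo,np.percentile(V[k]*1e3,[1,50,99]).round(1))
print("far end rel tcp",np.percentile(S,99.7),readout.read_time_s())
E
```

```text
open: far yellow r 0.16323815256629312
open: far yellow r 0.16358019043764702
grip mm 33.91958874081366 [ 0.18 -0.71  4.88]
tcp [ 0.52291966  0.16489751 -0.0186647 ] n 8580
20 [-17.1  -3.   15.2]
35 [-17.1  -2.9  14.8]
50 [-17.2  -2.9  14.3]
65 [-17.5  -2.8  14.3]
80 [-17.6  -3.2  14.3]
far end rel tcp 0.08781072849344483 33.5833
```

```bash
cat > place.py <<'E'
from h import *
E=json.load(open("est.json"));R=np.array(E["R"]);N=R[:,2];Rt=np.c_[-R[:,0],R[:,1],-R[:,2]]
def place(target,off,hov=.07,dz0=.022,thr=5,bottom=-.006):
    base=np.array(target)-Rt@np.array(off);T=lambda h,dx=0,dy=0:base+R@[dx,dy,h]
    arm.move_pose(T(hov),Rt);arm.line_to(T(dz0),vel=.2)
    def ht():return float((np.array(readout.read_position())-base)@N)
    for dx,dy in((0,0),(.003,0),(-.003,0),(0,.003),(0,-.003),(.003,.003),(-.003,-.003),(.003,-.003),(-.003,.003)):
        if (dx,dy)!=(0,0): arm.line_to(T(ht()+.002,dx,dy),vel=.1)
        hit=arm.line_to(T(bottom,dx,dy),vel=.05,threshold=thr);h=ht()
        print((dx,dy),hit,"h",round(h,4),np.round(readout.read_ft_force(),1),round(readout.read_time_s(),2))
        if h<.007:break
    return T,ht
E
python3 - <<'E'
from place import *
p=np.array(readout.read_position())
arm.line_to(p+[0,0,.12],vel=.3)
print("grip",readout.read_grip_width()*88)
T,ht=place(E["rp"],[.0005,0,-(D-.0037)])
print(readout.read_time_s(),readout.read_grip_width()*88)
E
```

```text
grip 33.845222388241964
(0, 0) True h 0.0014 [ 0.5 -0.4  0.3] 36.27
36.2667 34.07291980127509
```

```bash
python3 - <<'E'
from place import *
p=np.array(readout.read_position())
claw.gripper_to(.55,20);arm.line_to(p+N*.09,vel=.25);wrist("w11")
print("rel",readout.read_time_s())
x,y,a=.464,.394,.13;Rz=Rn.from_euler('z',a).as_matrix()
W=lambda yy,zz:Rz@[0,yy,zz]+[x,y,-D]
O=down(-np.pi/2+a)
claw.gripper_to(0.0,10)
arm.move_pose(W(.088,.16),O);arm.line_to(W(.088,.085),vel=.25)
r=.05
for t in (1.4,1.05,.7,.35,.1):
    arm.line_to(W(.032-r*np.cos(t)+.014*np.sin(t)+.011, .038+r*np.sin(t)+.014*np.cos(t)+(.003 if t<.9 else 0)),vel=.17)
h=arm.line_to(W(-.01,.046),vel=.06,threshold=5);q=np.array(readout.read_position());print(h,"tip z",q[2]+D,np.round(readout.read_ft_force(),2))
arm.line_to(q+[0,0,.06],vel=.3)
arm.move_pose([x-.07,y-.03,.13],O);claw.gripper_to(1.0,20);C=wrist("w12");print(readout.read_time_s())
im=cv2.imread("pics/w12.png").astype(int)
g=((im[...,1]>im[...,2]+20)&(im[...,1]>im[...,0]+10)).sum();print("green",g)
hsv=cv2.cvtColor(im.astype('uint8'),cv2.COLOR_BGR2HSV)
for rr in range(0,300,10):print("".join(f"{int(im[rr:rr+10,cc:cc+12].mean())//10:3d}" for cc in range(180,480,12)))
q=proj(C,[Rz@[sx*.075,sy*.032,.052]+[x,y,0] for sx,sy in((1,1),(1,-1),(-1,1),(-1,-1))]);print(q.round())
E
```

```text
rel 37.2833
True tip z 0.05150540217439803 [-0.26 -0.04  0.86]
44.4833
green 245
 14 14 14 15 15 15 15 15 15 15 15 15 15 15 15 15 15 15 15 15 14 14 14 14 14
 15 15 15 15 15 15 16 17 17 16 17 18 18 16 15 15 15 15 15 15 15 15 15 14 14
 15 15 15 15 15 15 16 18 18 18 18 19 19 16 15 15 15 15 15 15 15 15 15 15 15
 15 15 15 15 15 15 16 18 18 18 17 13 19 16 15 15 15 15 15 15 15 15 15 15 15
 15 15 15 15 15 15 15 18 18 18 17 13 19 15 16 16 16 15 15 15 15 15 15 15 15
 15 15 15 15 15 15 15 18 18 18 19 19 19 15 16 16 15 15 15 15 15 15 15 15 15
 15 15 15 15 15 15 16 18 18 18 19 19 19 15 16 16 16 16 16 15 15 15 15 15 15
 15 15 15 15 15 15 16 18 18 18 19 19 19 16 16 16 16 15 15 15 15 15 15 15 15
 15 15 15 15 15 15 15 18 18 18 19 19 19 16 16 16 16 16 16 15 15 15 15 15 15
 15 15 15 15 15 15 15 18 18 18 19 19 19 16 15 15 15 15 15 15 15 15 15 15 15
 15 15 15 15 15 15 15 18 18 18 19 19 19 16 16 16 16 16 16 15 15 15 15 15 15
 15 15 15 15 15 16 15 18 18 17 16 18 19 16 15 16 16 16 16 16 16 15 15 15 15
 15 15 15 15 15 15 15 18 17  6  6 18 18 16 15 15 16 16 15 15 15 15 15 15 15
 15 15 15 15 15 15 15 17 17  6 
[... 613 characters left out ...]
 10 10 10 10 10 10 14 16 15 15 15 15 15
 16 16 16 16 15 13 11 10 10 10 10 10 10  9 10 11 10 12 15 14 16 16 16 15 15
 16 16 16 16  7  5 14 10 10 10 10 10 11 10 10 10  8  8  6  4 13 15 15 15 15
 16 16 16 11  3  3 16 13 10 10 10 12 15 10 11 11 11  8  4  3  6 10 10 10 16
 16 16 14  5  3  2 15 13 11 10 12 16 16 14 14 14 13 10  3  2  4  8  9  9 13
 16 15  5  3  2  4 14  9  7 10 10 15 16 16 16 16 16 15  5  2  3  4  8 11 15
 15  7  3  3  2  8 10  9 10 15 11 12 15 15 15 15 15 15 10  2  2  3  5 14 15
  8  3  3  2  2  8  9 10 15 16 14 10 14 15 15 15 15 15 15  3  2  3  3  6 11
  3  3  3  2  4  9  9 14 16 16 16 12 11 15 15 15 15 15 13  7  2  3  3  3  4
[[257.  13.]
 [339.  13.]
 [268. 197.]
 [337. 197.]]
```

```bash
python3 - <<'E'
from lf import *
im=cv2.cvtColor(cv2.imread("pics/w12.png"),cv2.COLOR_BGR2GRAY).astype(float);C=load("w12")
print("near",[(r,int(im[r,272:286].mean()),int(im[r,312:330].mean())) for r in range(172,212,2)])
print("far",[(r,int(im[r,270:330].mean())) for r in range(2,24)])
for r in (60,120):print("row",r,"L",[(c,int(im[r-8:r+8,c].mean())) for c in range(252,274)],"R",[(c,int(im[r-8:r+8,c].mean())) for c in range(326,350)])
E
```

```text
near [(172, 184, 109), (174, 183, 110), (176, 180, 113), (178, 147, 113), (180, 116, 113), (182, 112, 112), (184, 113, 112), (186, 113, 113), (188, 113, 113), (190, 113, 113), (192, 113, 113), (194, 113, 112), (196, 110, 106), (198, 106, 106), (200, 107, 106), (202, 107, 105), (204, 108, 106), (206, 109, 106), (208, 108, 106), (210, 107, 107)]
far [(2, 156), (3, 156), (4, 156), (5, 157), (6, 157), (7, 157), (8, 155), (9, 149), (10, 139), (11, 140), (12, 158), (13, 179), (14, 189), (15, 190), (16, 190), (17, 190), (18, 190), (19, 190), (20, 190), (21, 190), (22, 191), (23, 191)]
row 60 L [(252, 159), (253, 159), (254, 159), (255, 160), (256, 160), (257, 156), (258, 145), (259, 131), (260, 143), (261, 170), (262, 184), (263, 186), (264, 187), (265, 186), (266, 187), (267, 187), (268, 188), (269, 187), (270, 188), (271, 187), (272, 188), (273, 188)] R [(326, 195), (327, 195), (328, 195), (329, 196), (330, 195), (331, 196), (332, 196), (333, 195), (334, 196), (335, 196), (336, 195), (337, 185), (338, 156), (339, 117), (340, 112), (341, 137), (342, 158), (343, 163), (344, 164), (345, 164), (346, 164), (347, 164), (348, 163), (349, 164)]
row 120 L [(252, 161), (253, 161), (254, 162), (255, 162), (256, 162), (257, 162), (258, 162), (259, 161), (260, 162), (261, 161), (262, 161), (263, 160), (264, 166), (265, 177), (266, 184), (267, 186), (268, 186), (269, 186), (270, 186), (271, 187), (272, 186), (273, 187)] R [(326, 192), (327, 192), (328, 192), (329, 192), (330, 192), (331, 192), (332, 192), (333, 192), (334, 193), (335, 192), (336, 191), (337, 181), (338, 165), (339, 155), (340, 158), (341, 161), (342, 161), (343, 162), (344, 162), (345, 161), (346, 162), (347, 161), (348, 162), (349, 161)]
```

```bash
python3 - <<'E'
from place import *
x,y,a=.464,.394,.13;O=down(-np.pi/2+a)
arm.move_pose([x,y,.075],O);h=arm.line_to([x,y,.004-D],vel=.15,threshold=8);print(h)
claw.gripper_to(0.0,30);w=readout.read_grip_width()*88;p=np.array(readout.read_position());print("grip",w,p,readout.read_time_s())
if 60<w<68:
    off=O.T@(np.array([x,y,0])-p);off[1]=0;print(off.round(4))
    arm.line_to(p+[0,0,.2],vel=.35);print(np.round(readout.read_ft_force(),1),readout.read_grip_width()*88)
    T,ht=place(E["lp"],off,hov=.1,dz0=.052,thr=7)
    print(readout.read_time_s())
E
```

```text
False
grip 63.71536846700399 [ 0.46438524  0.39417906 -0.01745822] 46.225
[-0.0004  0.     -0.0175]
[ 0.3  0.4 -5.2] 63.98844356470015
(0, 0) True h 0.002 [2.2 0.  3.5] 50.25
50.25
```

```bash
python3 - <<'E'
from place import *
p=np.array(readout.read_position())
claw.gripper_to(.92,20);arm.line_to(p+N*.1,vel=.25)
arm.move_pose(np.array(E["case"])+R@[.08,-.008,.194],Rt);C=wrist("w13");print(readout.read_time_s())
im=cv2.imread("pics/w13.png");hs=cv2.cvtColor(im,cv2.COLOR_BGR2HSV)
H,S,V=[hs[...,i].astype(int) for i in range(3)]
cls=np.full(H.shape,'.');cls[V<85]='#';cls[(H>18)&(H<35)&(S>140)&(V>90)]='Y';cls[(H>100)&(H<125)&(S>110)&(V>60)]='B';cls[(H>5)&(H<18)&(S>160)&(V>110)]='O';cls[(S<40)&(V>=85)&(V<235)]='g'
for r in range(0,225,5):print(f"{r:3d}","".join(cls[r,165:500:4]))
# predicted outlines
lp,rp=np.array(E["lp"]),np.array(E["rp"])
print("logger top pred",proj(C,lp+np.array([[sx*.075,sy*.032,.052] for sx in(1,-1) for sy in(1,-1)])@R.T).round(1).tolist())
print("rule top pred",proj(C,rp+np.array([[sx*.093,sy*.017,.022] for sx in(1,-1) for sy in(1,-1)])@R.T).round(1).tolist())
E
```

```text
51.9583
  0 #####..OO#####################################################################OOgggg
  5 #####.ggO##########YYYYYYYYYYB################################################O.gggg
 10 #####.ggO##########YYYYYYYYYYB###############################################.O.gggg
 15 #####.ggO.#########YYYYYYYYYY.###############################################.O.gggg
 20 #####.gg..#########YYYYYYYYYY.####################gggggggggggggggggg#########OOggggg
 25 #####.gg.O#########YYYYYYYYYYg####################gggggggggggggggggg#########OOggggg
 30 ######gg.O#########YYYYYYYYYYg####################gggggggggggggggggg#########OOggggg
 35 ######gg.O#########YYYYYYYYYYg####################g.gggggggggggggggg#########O.ggggg
 40 ######.ggO#########.YYYYYYYYYg####################ggggggggggg...gggg########.O.ggggg
 45 ######.ggO##########YYYYYYYYYg####################ggggggggggg...gggg########.Ogggggg
 50 ######...O##########YYYYYYYYY.####################gggggggggg.g.ggggg########OOgggggg
 55 ######OOOO##########YYYYYYYYY.####################gggggggggg...g.ggg########OOgggggg
 60 ######.OOO.#########
[... 2368 characters left out ...]
gggggggggg
195 ##########O.OO#########B#gg#BBBggggggggggggggggggggggggggggg#gg########.O.gggggggggg
200 ##########OOOO#################gggggggggggggggggggggggggggggggg########...gggggggggg
205 OOOOOOOOOOOOOO#############ggggggggggggggggggggggggggggggggggg#########OO..ggggggggg
210 .OOOOOOOOOOOOOOOOOOOOOOOOOOOOOOOOOOOOOOOOOOOOOOOOOOOOOOOOOOOOOOOOOOOOOOO..gggggggggg
215 ggggggggggggggggggggggggggggggggggggggggg...gggg.........................ggggggggggg
220 gggggggggggggggggggggggggggggggggggggggggggggggggggggggggggggggggggggggggggggggggggg
logger top pred [[420.2, 181.8], [359.5, 181.7], [435.6, 21.4], [365.1, 21.4]]
rule top pred [[284.7, 196.1], [253.2, 196.0], [276.7, -2.5], [238.8, -2.5]]
```

```bash
python3 - <<'E'
from place import *
lp,rp=np.array(E["lp"]),np.array(E["rp"])
claw.gripper_to(0.0,10)
for n,t,hh in(("logger",lp,.052),("rule",rp,.022)):
    if readout.read_time_s()>59:break
    T=lambda z:t+N*(z-D)
    arm.move_pose(T(hh+.03),Rt);arm.line_to(T(hh+.01),vel=.2)
    h=arm.line_to(T(hh-.006),vel=.04,threshold=6)
    print(n,h,"tip height",((np.array(readout.read_position())-t)@N+D).round(4),"exp",hh,readout.read_time_s())
    arm.line_to(T(hh+.05),vel=.3)
print(readout.read_time_s(),np.round(readout.read_ft_force(),1))
arm.line_to(np.array(readout.read_position())+[0,0,.05],vel=.3)
arm.finish_job()
E
```

```text
logger True tip height 0.0538 exp 0.052 54.475
rule True tip height 0.0242 exp 0.022 55.9417
56.2583 [-1.1 -0.2  0.2]
the job is handed in; nothing more can be done
```

I handed the job in at about 56 s. By my checks, both pieces are packed in their cut-outs. The hand-in reported no verdict.

**What I did**
- **Rule:** I folded the larger yellow rule by squeezing its legs and lowered it into the rule cut-out until it touched. Its width over the legs was 33.9 mm, which matches fully closed.
- **Logger:** I swung the lid shut, with the fingertips stopping at 51.5 mm against 52 mm when shut. I then gripped the box across its 64 mm sides and lowered it into its cut-out until it touched.
- **Rest of the scene:** I never worked near the pot, jar or round lid, but I did not check their positions again at the end.

**Last checks**
- **Position:** The final wrist picture, read numerically, put the outlines of both pieces within about 1–4 pixels of where they should be.
- **Seating:** A light press on top found the logger at 53.8 mm (52 expected) and the rule at 24.2 mm (22 expected). The shared offset of about 2 mm matches where both touched down (1.4–2 mm), so I read it as an error in my estimate of the case height rather than bad seating. I did not measure flatness separately.

**What went wrong or disagreed**
- **Tool length:** The fingertips are about 22 mm shorter than the stated tool point. My first attempts at the lid and the rule passed over them without contact. I found this by touching the bench, which happened at z = −22.7 mm, and corrected for it. It cost roughly 15–20 s.
- **Case slope:** It measured about 23°, against the stated 24°.
- **Pictures:** I used all 12 allowed views, so the later pictures were checked by numbers only.

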